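Bring the dropper bottle to the front of the soap maker's turntable

ROBOT

A 6-joint arm with a two-finger parallel gripper is mounted at the origin on the work surface. World frame = base frame: x ahead of the robot, y to its left, z up, the work surface at z = 0. Lengths are in m, angles in degrees, forces in N, time in s.
With the tool pointing down it reaches from about 0.375 to 0.975 m from the base axis. Payload 3.8 kg.
Tool frame: the origin (TCP) lies between the finger pads; the fingertips stand 22 mm ahead of it and the grasp point (between the pads) lies 3 mm ahead of it; z points along the fingers, y is the line along which they close (so a half turn about z gives the same grasp; the last joint's range is limited). The gripper opens to 85 mm and grips with 20 to 120 N. Pads are 22 mm wide; open, the fingers measure 114 mm over their backs; the gripper's body (76 mm by 85 mm) begins 54 mm behind the grasp point. The pads swing forward as they close: fully open they stand 13 mm farther back than shut.
Start: joints at [71.855, 15.12, 91.902, -0, 72.978, -2.114], TCP at [0.186, 0.649, 0.253] pointing down, gripper open.
Joint ranges: [-150.88, 150.88], [-54.13, 125.18], [17.81, 147.31], [-75.09, 255.09], [0, 152.58], [-146.25, 146.25]. Speed limits (degrees/s): [147.25, 147.25, 180, 180, 180, 180].

INTERFACE

Orientations are given as [roll, pitch, yaw] about the fixed x, y, z axes, in that order (R = Rz(yaw) Ry(pitch) Rx(roll)).
In Python, from cell import env gives the robot as it stands. The module is installed in compiled form; this text tells all that it offers.
- The arm moves only by the shell command python3 -m creep 'ROWS' [OPENING] [FORCE]. ROWS is JSON, a list of rows, each a list of 4 numbers: the shift along the tool's x, y, z in m, then the turn about the tool's z in rad. In form: [[x, y, z, roll], ...]. A call has exactly 8 rows; each row is the pose to reach, as a shift and turn from the pose commanded when the call began, along the tool's axes at that moment; what a row does not reach only later rows make up. A row lasts 1/12 s, in which the tool goes at most 41.7 mm and 7.16 degrees, less where a joint would pass 70% of its speed; a pose out of reach is approached as far as the arm can. A call with a gripper value outside its range is refused whole. OPENING is the closure in counts, from 0 (fully open) to 255 (shut), set as the call begins (- or left out, the last holds). The fingers move at their own pace and stop on an object; FORCE is the grip in N (left out, the last holds). Time passes only in rows, so rows that repeat a pose let the fingers close, or fill a call up. It gives the time, the measured TCP pose, the force, the opening and the grip force at its end, in the units of the state.
- env.get_state(): the state, without advancing time (a new reading comes with each control period).
- env.read_camera(name): name is "side" or "top" or "wrist"; returns the picture (384x512x3 uint8, red, green, blue); there is no depth.
- env.calibration(name): a dict with "intrinsics" (3x3 intrinsics, pixels), "cam_to_world" (4x4, takes a point from camera to world coordinates). Camera axes: x right, y up, looking along -z (the intrinsics and any distortion apply to the point x, -y, -z); pixel columns grow to the right and rows downward; lengths in m; the calibration is good to about 2 mm. The wrist camera is an equidistant fisheye: a pixel r from the principal point sees the ray r / f radians off the axis. A picture is of the moment at which its call begins: read the wrist's pose just before it. calibration takes no time and is no camera call; for the wrist camera it gives the pose at the moment of the call.
- env.sign_off(): hands the job in; it is judged then, once.
The state is a dict: "t": time; "joint_positions": joint angles; "joint_vel": joint speeds; "tau": joint torques, N m; "tcp_pos": TCP position; "ee_rot": TCP orientation; "force": force on the tool from outside, world axes, zero at the start; "ft_torque": the same for the moment, N m; "opening": finger opening in m; "finger_force": force on a finger pad.
Only numpy, scipy, OpenCV 4.12 (cv2) and the standard library are available. Lean on these libraries where they do the work, as an engineer would, in place of code of your own. Each camera call takes 0.05 s, during which the arm holds its last target. There are 200 camera calls.

TASK

With the fingertips, push the soap maker's turntable round by its raised rim until the dropper bottle stands in the middle of the tray's open front, ready to be taken, and leave it at rest there. Turn it gently, without gripping the rim or flinging it round, do not touch, tip or lift the bottle or the jars on it, and leave the two loose caps and the beaker where they are.

Things in the scene. Friction and masses are not known exactly. Their poses are not given: they have to be found in the camera images.
- tray: Fixed light-wood tray, 346 mm square, floor 12 mm thick, with 8 mm walls (tops 40 mm above the worktop) on three sides; the side towards the robot is open: its front. Origin: centre of the underside, on the turntable's axis; its own -x axis points to the middle of the open front, y along the front.
- turntable: Round wooden disc, 290 mm across, 16 mm thick, turning endlessly either way about the tray's vertical centre axis. About 1 N at the rim turns it; it stops at once when not pushed. Origin: centre of its underside, 20 mm above the worktop, z up; its top is 36 mm above the worktop. The bottle and jars stand loose on it about 72 mm from the axis, behind the middles of the rim pieces.
- rim (a point): Point on the turntable's raised rim: top middle of one of its six equal pieces, 66 mm above the worktop, on the disc's own +x axis. The rim is 10 mm thick (radius 134.5 to 144.5 mm), stands 30 mm above the disc's top. Pieces are centred every 60 degrees from here, each about 88 mm long with rounded ends.
- cutout (a point): Point in a finger cut-out of the rim: middle of the gap, level with the disc's top, 140 mm from the axis, 30 degrees counter-clockwise (seen from above) of the rim point. Six such gaps, every 60 degrees between the rim pieces, each about 58 mm wide along the rim and open down to the disc: a fingertip set down in one pushes against the end of a rim piece.
- dropper: The dropper bottle: amber glass, 33 mm in diameter, 100 mm tall, with a black collar and a slim black rubber teat (13 mm thick) on top; the only one with a teat and by far the tallest of the six containers on the turntable. It stands loose on the disc, about 72 mm from the axis. Origin: centre of its underside. Not to be touched.
- oil_a: A squat amber glass jar with a flat black screw lid as wide as itself, 36 mm in diameter and 62 mm tall, standing loose on the turntable. Origin: centre of its underside. Not to be touched.
- oil_b: A squat amber glass jar with a flat black screw lid as wide as itself, 33 mm in diameter and 50 mm tall, standing loose on the turntable. Origin: centre of its underside. Not to be touched.
- oil_c: A squat amber glass jar with a flat black screw lid as wide as itself, 36 mm in diameter and 62 mm tall, standing loose on the turntable. Origin: centre of its underside. Not to be touched.
- oil_d: A squat amber glass jar with a flat black screw lid as wide as itself, 33 mm in diameter and 50 mm tall, standing loose on the turntable. Origin: centre of its underside. Not to be touched.
- oil_e: A squat amber glass jar with a flat black screw lid as wide as itself, 36 mm in diameter and 62 mm tall, standing loose on the turntable. Origin: centre of its underside. Not to be touched.
- cap_a: Black screw cap, 28 mm in diameter, 22 mm tall, loose, lying in the front left corner of the tray on its floor. Origin: centre of its underside.
- cap_b: The same kind of cap, loose on the worktop to the right of the tray. Origin: centre of its underside.
- beaker: Empty glass beaker, 76 mm in diameter, 95 mm tall, loose on the worktop to the left of the tray. Origin: centre of its underside.

How it is judged:
By the outcome, as a careful person would: the job done as asked, in the order asked, and still so for the second after the job is handed in, with the robot touching nothing.
It also fails if it takes over 54 s, if anything falls off the work surface, if the arm or the gripper's body presses on something with over 40 N, if the wrist force passes 120 N, or if a joint passes its speed limit or range.

## Working session

There is one attempt and no reset: what is moved stays moved. The work goes in short steps, Python scripts to look and compute and a shell command to move; the robot and the scene stay as the last step left them, time stands still between calls to the robot, and variables do not carry over. Pictures are saved under pics/ and viewed, at most 10 in all, crops included, and the job is handed in when it is done.

```bash
mkdir -p pics; cat > h.py <<'E'
import numpy as np,cv2
from cell import env
def snap(n,f):
    im=env.read_camera(n); cv2.imwrite('pics/'+f,im[:,:,::-1]); return im
def toplane(n,px,z):
    c=env.calibration(n);K=np.array(c['intrinsics']);T=np.array(c['cam_to_world'])
    d=np.array([(px[0]-K[0,2])/K[0,0],-(px[1]-K[1,2])/K[1,1],-1]);d=T[:3,:3]@d;o=T[:3,3]
    return o+d*(z-o[2])/d[2]
def proj(n,p):
    c=env.calibration(n);K=np.array(c['intrinsics']);T=np.array(c['cam_to_world'])
    q=T[:3,:3].T@(np.array(p)-T[:3,3]);return K[0,0]*q[0]/-q[2]+K[0,2],K[1,1]*-q[1]/-q[2]+K[1,2]
E
python3 - <<'E'
from h import *
a=snap('top','t1.png');b=snap('side','s1.png')
for n in('top','side'):print(env.calibration(n))
print(env.get_state())
E
```

```text
{'intrinsics': array([[433.55492037,   0.        , 252.86867431],
       [  0.        , 433.55492037, 199.97816732],
       [  0.        ,   0.        ,   1.        ]]), 'cam_to_world': array([[ 0.00335292,  0.99675806, -0.08038734,  0.48239462],
       [-0.99999031,  0.00357126,  0.00257253,  0.02745196],
       [ 0.00285128,  0.08037794,  0.99676038,  1.45283584],
       [ 0.        ,  0.        ,  0.        ,  1.        ]])}
{'intrinsics': array([[384.86968809,   0.        , 253.59736005],
       [  0.        , 384.86968809, 193.43842658],
       [  0.        ,   0.        ,   1.        ]]), 'cam_to_world': array([[-0.83659444,  0.39282071, -0.38183981,  0.21677361],
       [-0.5476684 , -0.58317396,  0.59997288,  0.5971053 ],
       [ 0.01300274,  0.71105557,  0.70301558,  0.72482545],
       [ 0.        ,  0.        ,  0.        ,  1.        ]])}
{'t': 0.1, 'joint_positions': array([ 7.18549545e+01,  1.51648104e+01,  9.19742189e+01, -1.10521481e-03,
        7.29785276e+01, -2.11543330e+00]), 'joint_vel': array([ 0.0230243 ,  0.00486038, -0.13176412, -0.0192234 , -0.08954376,
        0.07395808]), 'tau': array([ 3.76302514e-04, -5.16711187e+01, -3.68587089e+01, -1.36357741e-06,
        6.31073141e-03,  1.13419392e-05]), 'tcp_pos': array([0.18621639, 0.64815271, 0.25207942]), 'ee_rot': array([-1.79882484e+02, -3.28394370e-03,  1.63970709e+02]), 'force': array([-0.05775889,  0.73239783, -0.07709544]), 'ft_torque': array([ 0.00658029, -0.00049801, -0.02427974]), 'finger_force': 0.0, 'opening': 0.0854627216342269}
```

View pics/t1.png

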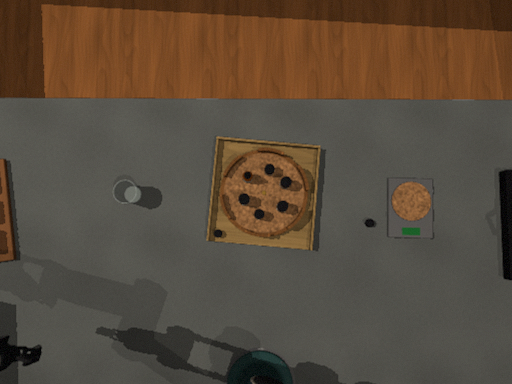

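View pics/s1.png

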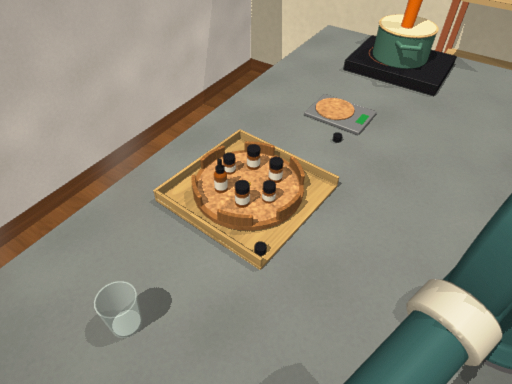

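```bash
python3 - <<'E'
from h import *
t=cv2.imread('pics/t1.png');s=cv2.imread('pics/s1.png')
T=cv2.resize(t[130:255,200:325],(560,560),interpolation=cv2.INTER_CUBIC)
cv2.imwrite('pics/z1.png',T)
# tray wood mask
h=cv2.cvtColor(t,cv2.COLOR_BGR2HSV)
m=((h[:,:,1]>80)&(h[:,:,2]>60)).astype(np.uint8)*255;m[:120]=0;m[265:]=0;m[:,:195]=0;m[:,335:]=0
c=max(cv2.findContours(m,0,2)[0],key=cv2.contourArea)
r=cv2.minAreaRect(c);print(r);
B=cv2.boxPoints(r)
W=[toplane('top',p,.03) for p in B];print(np.round(W,4),np.mean(W,0))
for p in [(248,175.5),(269.5,169),(286,182.5),(283,206.5),(259.5,214),(244,199)]:print(p,toplane('top',p,.09)[:2])
E
```

```text
((263.84112548828125, 192.71206665039062), (107.1890869140625, 105.37214660644531), 5.300926208496094)
[[ 0.4647  0.1777  0.03  ]
 [ 0.8129  0.1495  0.03  ]
 [ 0.7808 -0.2059  0.03  ]
 [ 0.4337 -0.1708  0.03  ]] [ 0.62302229 -0.01237221  0.03      ]
(248, 175.5) [0.67004673 0.03961908]
(269.5, 169) [ 0.69108311 -0.02849326]
(286, 182.5) [ 0.64817163 -0.08072628]
(283, 206.5) [ 0.57203246 -0.07106059]
(259.5, 214) [0.54813089 0.00292714]
(244, 199) [0.59530036 0.05191677]
```

View pics/z1.png

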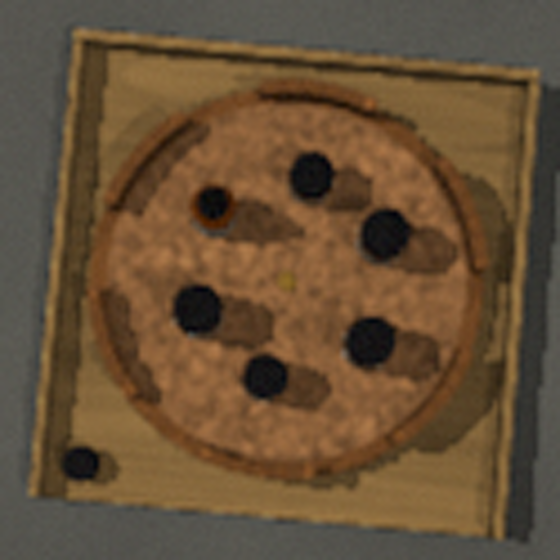

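The dropper (amber ring around a small black teat) is at crop (213,203), which is px (247.5,175) on the turntable's rear left. The tray's open front faces down in the image, and the axis mark is at px (264,193). I'll push counter-clockwise by about 127°, starting from the front gap.

```bash
python3 - <<'E'
from h import *
c=toplane('top',(264.06,192.7),.036);print('axis',c)
f=125/560
P=lambda u,v:(200+(u-.0)*f-.4,130+v*f-.4)
for n,p,z in [('drop',(213,203),.125),('j',(312,176),.086),('j',(386,236),.098),('j',(371,342),.098),('j',(265,378),.086),('j',(197,309),.098)]:
    w=toplane('top',P(*p),z)-c;print(n,np.round(w[:2],4),np.hypot(*w[:2]),np.degrees(np.arctan2(w[1],w[0])))
for p in [(262,92),(375,105),(482,268),(112,205),(205,128),(103,292),(150,400)]:
    w=toplane('top',P(*p),.066)-c;print('rimend',np.hypot(*w[:2]),np.degrees(np.arctan2(w[1],w[0])))
for a in(198,):
    print(c[:2]+.14*np.array([np.cos(np.radians(a)),np.sin(np.radians(a))]))
E
```

```text
axis [ 0.62076565 -0.01286829  0.036     ]
drop [0.0463 0.0548] 0.07174518135814957 49.830081581384505
j [ 0.0713 -0.015 ] 0.07284867669799074 -11.859134055769003
j [ 0.0271 -0.0665] 0.07179571074877006 -67.79662199286834
j [-0.0475 -0.0558] 0.07326622086636855 -130.42127348228064
j [-0.0724  0.0181] 0.07459637611981201 165.97017290604055
j [-0.0248  0.066 ] 0.07048932409886433 110.5903833480103
rimend 0.13703963920618045 8.559364822815764
rimend 0.1404081466595987 -25.887821894353955
rimend 0.13811491114951716 -86.60941653457273
rimend 0.13856458358216936 67.61851146978586
rimend 0.1251754272696058 29.41797454721033
rimend 0.13441842047682884 94.31765655121973
rimend 0.13266655972015762 131.21023969732536
[ 0.48761774 -0.05613067]
```

```bash
python3 -m creep '[[-0.0203,-0.0248,0,0],[-0.0406,-0.0496,0,0],[-0.0609,-0.0744,0,0],[-0.0812,-0.0992,0,0],[-0.1015,-0.124,0,0],[-0.1218,-0.1488,0,0],[-0.1421,-0.1736,0,0],[-0.1624,-0.1984,0,0]]' 255
python3 -m creep '[[-0.0203,-0.0248,0,0],[-0.0406,-0.0496,0,0],[-0.0609,-0.0744,0,0],[-0.0812,-0.0992,0,0],[-0.1015,-0.124,0,0],[-0.1218,-0.1488,0,0],[-0.1421,-0.1736,0,0],[-0.1624,-0.1984,0,0]]'
python3 -m creep '[[-0.0203,-0.0248,0,0],[-0.0406,-0.0496,0,0],[-0.0609,-0.0744,0,0],[-0.0812,-0.0992,0,0],[-0.1015,-0.124,0,0],[-0.1218,-0.1488,0,0],[-0.1421,-0.1736,0,0],[-0.1624,-0.1984,0,0]]'
python3 -m creep '[[0,0,0,-0.07],[0,0,0,-0.14],[0,0,0,-0.21],[0,0,0.01,-0.28],[0,0,0.02,-0.28],[0,0,0.03,-0.28],[0,0,0.04,-0.28],[0,0,0.05,-0.28]]'
```

```text
t: 0.77
tcp_pos: [0.2878, 0.4115, 0.2527]
ee_rot: [-180.0, -0.0, 164.0]
force: [0.6, 0.2, 0.0]
opening: 0.0004
finger_force: 0.0
t: 1.43
tcp_pos: [0.3889, 0.1761, 0.253]
ee_rot: [-180.0, -0.0, 164.0]
force: [0.6, 0.2, -0.1]
opening: 0.0002
finger_force: 0.0
t: 2.1
tcp_pos: [0.4903, -0.0595, 0.2529]
ee_rot: [180.0, -0.0, 163.9]
force: [-0.0, 0.8, -0.2]
opening: 0.0001
finger_force: 0.0
t: 2.77
tcp_pos: [0.4898, -0.0577, 0.2018]
ee_rot: [180.0, -0.1, 180.0]
force: [0.3, 0.3, -0.3]
opening: 0.0001
finger_force: 0.0
```

```bash
python3 -m creep '[[0,0,0.01,0],[0,0,0.02,0],[0,0,0.03,0],[0,0,0.04,0],[0,0,0.05,0],[0,0,0.06,0],[0,0,0.07,0],[0,0,0.08,0]]'
python3 - <<'E'
from h import *
s=env.read_camera('side')[:,:,::-1]
w=env.read_camera('wrist')[:,:,::-1]
a=cv2.resize(s[110:290,140:360],(550,450),interpolation=cv2.INTER_CUBIC)
b=cv2.resize(w,(600,450))[:,175:425]
cv2.imwrite('pics/c2.png',np.hstack([a,b]))
E
```

```text
t: 3.43
tcp_pos: [0.4904, -0.0579, 0.1224]
ee_rot: [-180.0, 0.0, -180.0]
force: [-0.2, 0.4, 0.2]
opening: -0.0002
finger_force: 0.0
```

View pics/c2.png

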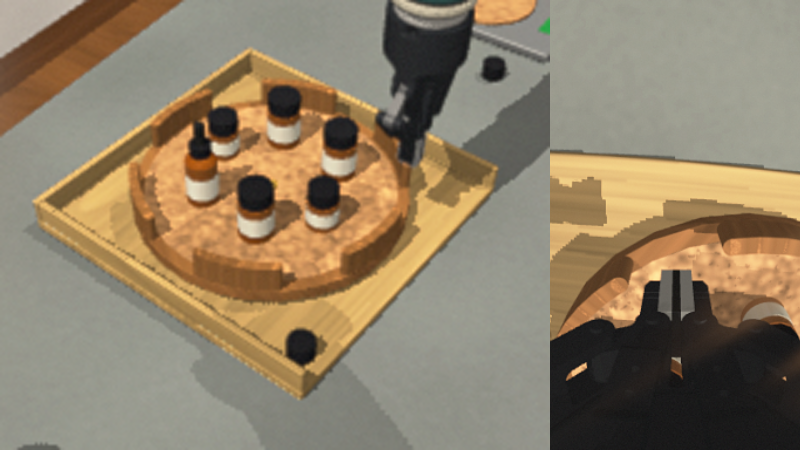

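The side view shows the finger above the front rim. The wrist view shows it between two rim pieces, in the gap (right panel, about (675,280)). Next I'll descend and compute the arc.

```bash
python3 -m creep '[[0,0,0.007,0],[0,0,0.014,0],[0,0,0.021,0],[0,0,0.028,0],[0,0,0.035,0],[0,0,0.042,0],[0,0,0.048,0],[0,0,0.054,0]]'
python3 - <<'E'
import numpy as np
for k in range(9):
    a=np.radians(199+16*k+2*np.arange(9)); p=.14*np.c_[np.cos(a),np.sin(a)]; d=p-p[0]
    print(199+16*k,[[round(float(-x),3),round(float(y),3),0,0] for x,y in d[1:]])
E
```

```text
t: 4.2
tcp_pos: [0.4902, -0.0578, 0.0685]
ee_rot: [180.0, -0.0, -180.0]
force: [-0.3, -0.4, -1.3]
opening: -0.0001
finger_force: 0.0
199 [[-0.002, -0.005, 0, 0], [-0.004, -0.009, 0, 0], [-0.005, -0.014, 0, 0], [-0.008, -0.018, 0, 0], [-0.01, -0.022, 0, 0], [-0.012, -0.027, 0, 0], [-0.015, -0.031, 0, 0], [-0.018, -0.035, 0, 0]]
215 [[-0.003, -0.004, 0, 0], [-0.006, -0.008, 0, 0], [-0.009, -0.012, 0, 0], [-0.012, -0.015, 0, 0], [-0.016, -0.019, 0, 0], [-0.019, -0.022, 0, 0], [-0.023, -0.025, 0, 0], [-0.027, -0.028, 0, 0]]
231 [[-0.004, -0.003, 0, 0], [-0.008, -0.006, 0, 0], [-0.012, -0.009, 0, 0], [-0.016, -0.011, 0, 0], [-0.02, -0.014, 0, 0], [-0.025, -0.016, 0, 0], [-0.029, -0.018, 0, 0], [-0.033, -0.02, 0, 0]]
247 [[-0.005, -0.002, 0, 0], [-0.009, -0.004, 0, 0], [-0.014, -0.005, 0, 0], [-0.018, -0.006, 0, 0], [-0.023, -0.008, 0, 0], [-0.028, -0.009, 0, 0], [-0.033, -0.009, 0, 0], [-0.038, -0.01, 0, 0]]
263 [[-0.005, -0.001, 0, 0], [-0.01, -0.001, 0, 0], [-0.015, -0.001, 0, 0], [-0.02, -0.001, 0, 0], [-0.024, -0.001, 0, 0], [-0.029, -0.001, 0, 0], [-0.034, 0.0, 0, 0], [-0.039, 0.001, 0, 0]]
279 [[-0.005, 0.001, 0, 0], [-0.01, 0.002, 0, 0], [-0.014, 0.003, 0, 0], [-0.019, 0.004, 0, 0], [-0.024, 0.006, 0, 0], [-0.028, 0.008, 0, 0], [-0.033, 0.009, 0, 0], [-0.037, 0.011, 0, 0]]
295 [[-0.004, 0.002, 0, 0], [-0.009, 0.004, 0, 0], [-0.013, 0.007, 0, 0], [-0.017, 0.009, 0, 0], [-0.021, 0.012, 0, 0], [-0.025, 0.015, 0, 0], [-0.029, 0.018, 0, 0], [-0.033, 0.021, 0, 0]]
311 [[-0.004, 0.003, 0, 0], [-0.007, 0.007, 0, 0], [-0.011, 0.01, 0, 0], [-0.014, 0.014, 0, 0], [-0.017, 0.018, 0, 0], [-0.02, 0.021, 0, 0], [-0.023, 0.025, 0, 0], [-0.026, 0.029, 0, 0]]
327 [[-0.003, 0.004, 0, 0], [-0.005, 0.008, 0, 0], [-0.007, 0.013, 0, 0], [-0.009, 0.017, 0, 0], [-0.011, 0.022, 0, 0], [-0.013, 0.026, 0, 0], [-0.015, 0.031, 0, 0], [-0.016, 0.035, 0, 0]]
```

```bash
python3 -m creep '[[-0.001,-0.002,0,0],[-0.002,-0.005,0,0],[-0.003,-0.007,0,0],[-0.004,-0.009,0,0],[-0.005,-0.011,0,0],[-0.006,-0.014,0,0],[-0.007,-0.016,0,0],[-0.008,-0.018,0,0]]'
python3 -m creep '[[-0.001,-0.002,0,0],[-0.002,-0.004,0,0],[-0.003,-0.007,0,0],[-0.004,-0.009,0,0],[-0.006,-0.011,0,0],[-0.007,-0.013,0,0],[-0.008,-0.015,0,0],[-0.010,-0.017,0,0]]'
```

```text
t: 4.87
tcp_pos: [0.4985, -0.076, 0.0695]
ee_rot: [180.0, 0.0, 180.0]
force: [-0.5, 1.2, 0.4]
opening: 0.0
finger_force: 0.4
t: 5.53
tcp_pos: [0.5081, -0.093, 0.0692]
ee_rot: [180.0, -0.0, -180.0]
force: [-3.2, -0.0, 0.3]
opening: 0.0
finger_force: 0.6
```

```bash
python3 -m creep '[[-0.003,-0.004,0,0],[-0.006,-0.008,0,0],[-0.009,-0.012,0,0],[-0.012,-0.015,0,0],[-0.016,-0.019,0,0],[-0.019,-0.022,0,0],[-0.023,-0.025,0,0],[-0.027,-0.028,0,0]]'
python3 - <<'E'
from h import *
s=env.read_camera('side')[:,:,::-1]
w=env.read_camera('wrist')[:,:,::-1]
a=cv2.resize(s[110:290,140:360],(550,450),interpolation=cv2.INTER_CUBIC)
b=cv2.resize(w,(600,450))[:,175:425]
cv2.imwrite('pics/c3.png',np.hstack([a,b]))
E
```

```text
t: 6.2
tcp_pos: [0.5358, -0.1211, 0.0694]
ee_rot: [180.0, 0.0, -180.0]
force: [0.1, 2.0, -0.5]
opening: -0.0001
finger_force: 0.7
```

View pics/c3.png

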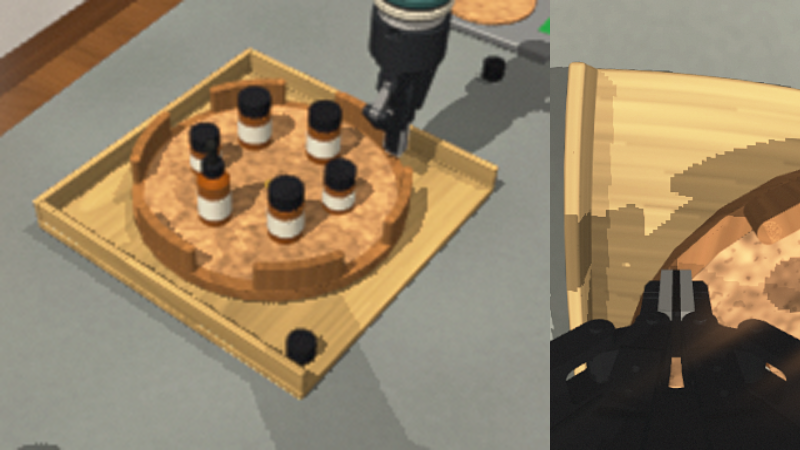

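The disc turns with the finger, and the bottle and jars ride along with it upright. I'll continue the arc.

```bash
python3 -m creep '[[-0.004,-0.003,0,0],[-0.008,-0.006,0,0],[-0.012,-0.009,0,0],[-0.016,-0.011,0,0],[-0.020,-0.014,0,0],[-0.025,-0.016,0,0],[-0.029,-0.018,0,0],[-0.033,-0.020,0,0]]'
python3 -m creep '[[-0.005,-0.002,0,0],[-0.009,-0.004,0,0],[-0.014,-0.005,0,0],[-0.018,-0.006,0,0],[-0.023,-0.008,0,0],[-0.028,-0.009,0,0],[-0.033,-0.009,0,0],[-0.038,-0.010,0,0]]'
python3 -m creep '[[-0.005,-0.001,0,0],[-0.010,-0.001,0,0],[-0.015,-0.001,0,0],[-0.020,-0.001,0,0],[-0.024,-0.001,0,0],[-0.029,-0.001,0,0],[-0.034,0,0,0],[-0.039,0.001,0,0]]'
```

```text
t: 6.97
tcp_pos: [0.5688, -0.1411, 0.0693]
ee_rot: [-180.0, 0.0, -180.0]
force: [-1.3, 0.9, -0.9]
opening: -0.0002
finger_force: 0.4
t: 7.63
tcp_pos: [0.6068, -0.1508, 0.0692]
ee_rot: [180.0, -0.0, -180.0]
force: [-1.2, 0.3, -0.0]
opening: 0.0003
finger_force: 0.5
t: 8.3
tcp_pos: [0.6457, -0.1497, 0.0692]
ee_rot: [180.0, -0.0, -180.0]
force: [-1.6, 1.3, -0.0]
opening: -0.0004
finger_force: 0.6
```

```bash
python3 -m creep '[[-0.005,0.001,0,0],[-0.010,0.002,0,0],[-0.014,0.003,0,0],[-0.019,0.004,0,0],[-0.024,0.006,0,0],[-0.028,0.008,0,0],[-0.033,0.009,0,0],[-0.037,0.011,0,0]]'
python3 -m creep '[[-0.004,0.002,0,0],[-0.009,0.004,0,0],[-0.013,0.007,0,0],[-0.017,0.009,0,0],[-0.021,0.012,0,0],[-0.025,0.015,0,0],[-0.029,0.018,0,0],[-0.033,0.021,0,0]]'
python3 - <<'E'
from h import *
s=snap('side','s4.png')[:,:,::-1]
w=snap('top','t4.png')[:,:,::-1]
a=cv2.resize(s[110:290,140:360],(440,360),interpolation=cv2.INTER_CUBIC)
b=cv2.resize(w[130:250,205:325],(360,360),interpolation=cv2.INTER_CUBIC)
cv2.imwrite('pics/c4.png',np.hstack([a,b]))
E
```

```text
t: 8.97
tcp_pos: [0.683, -0.1389, 0.0694]
ee_rot: [-180.0, 0.0, -180.0]
force: [-1.2, -0.3, -1.5]
opening: -0.0001
finger_force: 0.3
t: 9.63
tcp_pos: [0.7146, -0.1166, 0.069]
ee_rot: [179.9, -0.1, -180.0]
force: [-5.0, 3.9, 2.1]
opening: -0.0
finger_force: 2.5
```

View pics/c4.png

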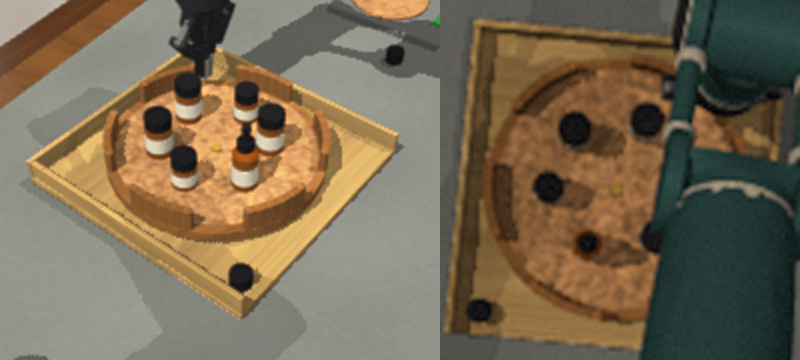

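The dropper's teat is at top-view px (254,211), front-left of the axis, and everything is still upright.

```bash
cat > m.py <<'E'
from h import *
import sys
c=np.array([.6212,-.0127])
def meas(im,guess):
    # dark teat/collar blob centre in top view, zoomed
    x,y=[int(round(v)) for v in guess]
    h=cv2.cvtColor(im[:,:,::-1].copy(),cv2.COLOR_BGR2HSV)
    win=h[y-7:y+8,x-7:x+8]; m=(win[:,:,2]<45)
    ys,xs=np.nonzero(m); u,v=xs.mean()+x-7,ys.mean()+y-7
    w=toplane('top',(u,v),.12)[:2]-c
    print((u,v),m.sum(),w,np.hypot(*w),np.degrees(np.arctan2(w[1],w[0]))%360)
E
python3 - <<'E'
from m import *
for f,g in(('t1',(247.5,175.3)),('t4',(254,211))):meas(cv2.imread(f'pics/{f}.png')[:,:,::-1],g)
t=cv2.imread('pics/t1.png')
# tray edge fit: left & right outer edges at wall top
h=cv2.cvtColor(t,cv2.COLOR_BGR2HSV);m=((h[:,:,1]>80)&(h[:,:,2]>60))
L,R,U=[],[],[]
for v in range(148,232):
    xs=np.nonzero(m[v,195:335])[0]+195; L.append(toplane('top',(xs[0],v),.04));R.append(toplane('top',(xs[-1],v),.02))
for u in range(224,314):
    ys=np.nonzero(m[125:160,u])[0]+125; U.append(toplane('top',(u,ys[0]),.04))
for e in(L,R):e=np.array(e);print(np.degrees(np.arctan(np.polyfit(e[:,0],e[:,1],1)[0])))
e=np.array(U);print(-np.degrees(np.arctan(np.polyfit(e[:,1],e[:,0],1)[0])))
E
```

```text
(np.float64(247.13513513513513), np.float64(174.8918918918919)) 37 [0.04660491 0.05473905] 0.07189145410116585 49.58887558510419
(np.float64(253.63636363636363), np.float64(210.75757575757575)) 33 [-0.06459251  0.03423747] 0.07310537697645213 152.07403087912553
-4.979893643284653
-4.92020148313609
-5.089829405035306
```

Tray yaw is −5.0°, so the front is at 175.0°. The bottle is at 152°, leaving 23° to go.

```bash
python3 -m creep '[[-0.004,0.003,0,0],[-0.007,0.007,0,0],[-0.011,0.010,0,0],[-0.014,0.014,0,0],[-0.017,0.018,0,0],[-0.020,0.021,0,0],[-0.023,0.025,0,0],[-0.026,0.029,0,0]]'
python3 -m creep '[[-0.001,0.001,0,0],[-0.002,0.002,0,0],[-0.003,0.004,0,0],[-0.003,0.005,0,0],[-0.004,0.006,0,0],[-0.005,0.008,0,0],[-0.005,0.008,0,0],[-0.005,0.008,0,0]]'
python3 - <<'E'
from m import *
im=snap('top','t5.png');s=snap('side','s5.png')
r=np.radians(171);p=c+.072*np.array([np.cos(r),np.sin(r)])
g=proj('top',[*p,.12]);print(g);meas(im,g)
a=cv2.resize(s[110:290,140:360,::-1],(440,360),interpolation=cv2.INTER_CUBIC)
b=cv2.resize(im[130:250,205:325,::-1],(360,360),interpolation=cv2.INTER_CUBIC)
cv2.imwrite('pics/c5.png',np.hstack([a,b]))
E
```

```text
t: 10.4
tcp_pos: [0.7419, -0.0885, 0.0695]
ee_rot: [-180.0, 0.0, -180.0]
force: [-0.6, -1.0, 0.3]
opening: -0.0005
finger_force: 0.4
t: 11.07
tcp_pos: [0.7463, -0.0805, 0.0692]
ee_rot: [180.0, -0.0, -180.0]
force: [-0.5, -0.3, 0.8]
opening: 0.0001
finger_force: 0.0
(np.float64(261.0959581822812), np.float64(212.90044043618312))
(np.float64(261.9230769230769), np.float64(213.25641025641025)) 39 [-0.07220082  0.00871628] 0.07272504418866156 173.1164059999148
```

View pics/c5.png

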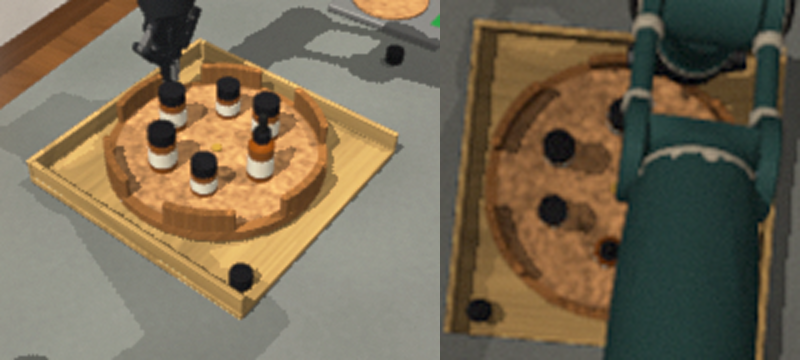

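The bottle is now nearly at the front (top px about (261,213)), but the arm edge partly occludes it. I'll cross-check the disc rotation using the visible jars.

```bash
python3 - <<'E'
from m import *
P=lambda u,v:(205+(u-440)/3,130+v/3)
def rot(f,pts):
    im=cv2.imread(f'pics/{f}.png')[:,:,::-1]
    for g in pts: meas(im,g)
print('t4');rot('t4',[P(575,128),P(549,187),P(647,120)])
print('t5');rot('t5',[P(560,146),P(553,210)])
f=125/560
print('t1');rot('t1',[(200+u*f,130+v*f) for u,v in[(312,176),(386,236),(371,342),(265,378),(197,309)]])
# side: dropper centre ray at label height, z~.06
h=None
for i,a in((4,152),(5,171),(5,173)):
    r=np.radians(a);p=c+.072*np.array([np.cos(r),np.sin(r)]);print(i,a,proj('side',[*p,.1]),proj('side',[*p,.12]))
for i in(4,5):
    s=cv2.cvtColor(cv2.imread(f'pics/s{i}.png'),cv2.COLOR_BGR2HSV)
    x0,x1=((255,270) if i==4 else(263,278))
    m=s[170:206,x0:x1];mm=(m[:,:,1]>190)&(m[:,:,0]<14);ys,xs=np.nonzero(mm);print(xs.mean()+x0,ys.mean()+170,mm.sum())
E
```

```text
t4
(np.float64(249.58695652173913), np.float64(172.70652173913044)) 92 [0.05346152 0.04716923] 0.07129565106598458 41.42204171325415
(np.float64(241.01388888888889), np.float64(192.125)) 72 [-0.00711238  0.07340663] 0.07375038379861536 95.53412179888389
(np.float64(273.6629213483146), np.float64(169.65168539325842)) 89 [ 0.06329827 -0.02747756] 0.06900497859410373 336.53450573523924
t5
(np.float64(244.30232558139534), np.float64(178.45348837209303)) 86 [0.03545628 0.06346116] 0.07269433773697193 60.807543658967994
(np.float64(242.2173913043478), np.float64(199.65217391304347)) 69 [-0.03042304  0.06956567] 0.07592722374406662 113.62112554652637
t1
(np.float64(269.2837837837838), np.float64(168.82432432432432)) 74 [ 0.0658367  -0.01389071] 0.0672861284027977 348.08604774105225
(np.float64(285.4945054945055), np.float64(181.87912087912088)) 91 [ 0.02525096 -0.06408538] 0.06888066933871949 291.5054656490431
(np.float64(282.2043010752688), np.float64(205.91397849462365)) 93 [-0.04933996 -0.05374375] 0.07295767422011556 227.44621690702152
(np.float64(258.92857142857144), np.float64(213.81428571428572)) 70 [-0.0739506   0.01792624] 0.07609231930735028 166.37386953409907
(np.float64(243.75280898876406), np.float64(198.58426966292134)) 89 [-0.02710093  0.06484715] 0.07028238031686983 112.68103365745272
4 152 (np.float64(262.9257990978232), np.float64(182.70451299950713)) (np.float64(263.182473221433), np.float64(176.46192394831354))
5 171 (np.float64(270.5741006703703), np.float64(178.59457258769405)) (np.float64(270.94574593851405), np.float64(172.36147570072427))
5 173 (np.float64(271.23656175102286), np.float64(178.07082455669527)) (np.float64(271.6178561746128), np.float64(171.8389439694188))
262.0 190.15384615384616 78
270.1686746987952 186.12048192771084 83
```

```bash
python3 -m creep '[[-0.001,0.001,0,0],[-0.001,0.002,0,0],[-0.002,0.004,0,0],[-0.003,0.005,0,0],[-0.003,0.006,0,0],[-0.004,0.008,0,0],[-0.004,0.008,0,0],[-0.004,0.008,0,0]]'
python3 -m creep '[[0.002,-0.002,0,0],[0.003,-0.005,0,0],[0.004,-0.007,-0.001,0],[0.004,-0.007,-0.02,0],[0.004,-0.007,-0.04,0],[0.004,-0.007,-0.06,0],[0.004,-0.007,-0.08,0],[0.004,-0.007,-0.1,0]]'
python3 -m creep '[[0,-0.01,-0.02,0],[0,-0.03,-0.03,0],[0,-0.06,-0.03,0],[0,-0.09,-0.03,0],[0,-0.12,-0.03,0],[0,-0.15,-0.03,0],[0,-0.18,-0.03,0],[0,-0.21,-0.03,0]]'
python3 - <<'E'
from m import *
im=snap('top','t6.png');s=snap('side','s6.png')
r=np.radians(174.7);p=c+.072*np.array([np.cos(r),np.sin(r)])
g=proj('top',[*p,.12]);print(g);meas(im,g)
a=cv2.resize(s[110:290,140:360,::-1],(440,360),interpolation=cv2.INTER_CUBIC)
b=cv2.resize(im[130:250,205:325,::-1],(360,360),interpolation=cv2.INTER_CUBIC)
cv2.imwrite('pics/c6.png',np.hstack([a,b]))
E
```

```text
t: 11.83
tcp_pos: [0.7504, -0.0724, 0.0693]
ee_rot: [180.0, 0.0, -180.0]
force: [-0.1, 0.4, 0.1]
opening: 0.0
finger_force: 0.0
t: 12.5
tcp_pos: [0.746, -0.0802, 0.1703]
ee_rot: [-180.0, -0.0, 180.0]
force: [-0.6, -0.3, 0.0]
opening: 0.0006
finger_force: 0.0
t: 13.17
tcp_pos: [0.7459, -0.2915, 0.1995]
ee_rot: [-180.0, 0.0, 180.0]
force: [-0.3, -0.3, -0.3]
opening: -0.0
finger_force: 0.0
(np.float64(262.59463947785514), np.float64(213.09357314212764))
(np.float64(262.57142857142856), np.float64(213.22857142857143)) 35 [-0.07210813  0.00672146] 0.07242071452719738 174.67464217315873
```

View pics/c6.png

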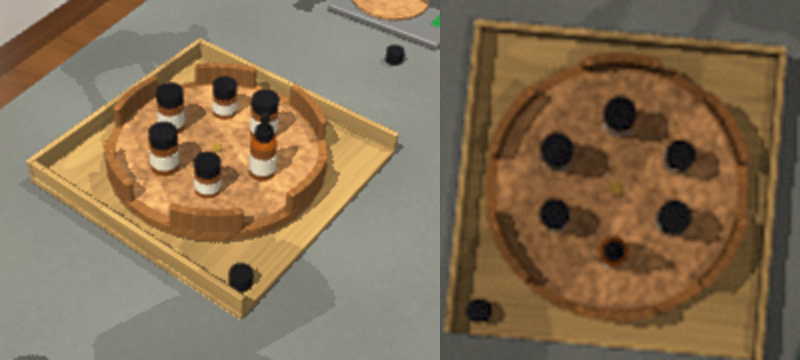

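The dropper (top crop (613,250)) stands at 174.7°, and the front middle is at 175.0°. Everything is upright, the caps are in place and the arm is clear.

```bash
python3 -c "
from cell import env
print(env.sign_off())"
```

```text
the job is handed in; nothing more can be done
None
```

I pushed the turntable round counter-clockwise by its rim until the dropper bottle stood in the middle of the tray's open front (measured 174.7° against a target of 175.0°), with the bottle and jars upright and the arm clear, and handed the job in at about 13 s; the hand-in gave no verdict.

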